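# Clear the jammed core plug from the film feeder

### The arm

A 6-joint arm with a two-finger parallel gripper is mounted at the origin on the work surface. World frame = base frame: x ahead of the robot, y to its left, z up, the work surface at z = 0. Lengths are in m, angles in rad, forces in N, time in s.
With the tool pointing down it reaches from about 0.25 to 0.775 m from the base axis. Payload 4 kg.
Tool frame: the origin (TCP) lies on the centre line of the jaws, within the pads' length; the fingertips stand 17 mm ahead of it and the grasp point (between the pads) lies 2 mm behind it; z points along the fingers, y is the direction in which the jaws open and shut (so a half turn about z gives the same grasp; the last joint's range is limited). The gripper opens to 94 mm and grips with 3 to 60 N. Pads are 16 mm wide; open, the fingers measure 119 mm over their backs; the gripper's body (75 mm by 177 mm) begins 78 mm behind the grasp point.
Start: joints at [1.113, 0.087, 1.371, -0, 1.684, -0.103], TCP at [0.191, 0.516, 0.223] pointing down, gripper open.
Joint ranges: [-3.1, 3.1], [-0.76, 2.03], [0.27, 2.55], [-1.08, 4.22], [0.17, 2.65], [-2.57, 2.57]. Speed limits (rad/s): [2.79, 2.79, 3.14, 3.14, 3.14, 3.14].

### API

Orientations are given as a unit quaternion [x, y, z, w].
In Python, from cell import env, snapshot, camera_info, ticket gives the robot as it stands.
- The arm moves only by the tool send_rows, never from a script. Its argument "steps" is a list that holds one entry, the list of rows, each a list of 7 numbers: the shift along the tool's x, y, z in cm, then the turn, a rotation vector about the tool's x, y, z in degrees, then the opening, from 0 (shut) to 1 (fully open). A call has exactly 10 rows; each row is the pose to reach, as a shift and turn from the pose commanded when the call began, along the tool's axes at that moment; what a row does not reach only later rows make up. A row lasts 1/8 s, in which the tool goes at most 62.5 mm and 10.7 degrees, less where a joint would pass 70% of its speed; a pose out of reach is approached as far as the arm can. A call with a gripper value outside its range is refused whole. The fingers move at their own pace and stop on an object; "grip_force" is the grip in N (left out, the last holds). Time passes only in rows, so rows that repeat a pose let the fingers close, or fill a call up. It gives the time, the measured TCP pose, the force and the opening at its end, in the units of the state.
- env.state(): the state, without advancing time (a new reading comes with each control period).
- snapshot(name): name is "side" or "top" or "wrist"; returns the picture (480x640x3 uint8, red, green, blue); there is no depth.
- camera_info(name): a dict with "K" (3x3 intrinsics, pixels), "position" and "attitude" of the camera in the world; the wrist camera has in their place "tool_from_camera" (4x4, takes a point from camera to tool coordinates, whose origin is the TCP and whose axes are the flange's). Camera axes: x right, y down, z forward; pixel columns grow to the right and rows downward; lengths in m; the calibration is good to about 2 mm. A picture is of the moment at which its call begins: read the wrist's pose just before it. camera_info takes no time and is no camera call.
- ticket.hand_in(): hands the job in, once; it reports no verdict.
The state is a dict: "time_s": time; "qpos": joint angles; "dq": joint speeds; "joint_torque": joint torques, N m; "tcp_pos": TCP position; "ee_rot": TCP orientation; "wrist_force": force on the tool from outside, world axes, zero at the start; "ft_torque": the same for the moment, N m; "gripper_width": opening from 0.0 (shut) to 1.0 (fully open).
Only numpy, scipy, OpenCV 4.12 (cv2) and the standard library are available. Lean on these libraries where they do the work, as an engineer would, in place of code of your own. Each camera call takes 0.05 s, during which the arm holds its last target. There are 200 camera calls.

### The job

An orange core plug is jammed in the clear tube of the film feeder: first press the red mushroom stop button on the sloping console down until it latches, then use the green-handled pusher to push the plug right through the tube so that it drops into the blue tray at the far end. Lay the pusher back down on the counter, then turn the red button clockwise until it is released, let it spring fully back up and let go. Leave the other things on the counter where they are.

Things in the scene. Friction and masses are not known exactly. Their poses are not given: they have to be found in the camera images.
- console: White console fixed to the counter, 140 mm wide, 150 mm deep, with a face that slopes 35 degrees, low (30 mm) towards the robot side (its own -x) and high (135 mm) at the back (+x). Origin: centre of its underside; z up. The stop button stands square to the middle of the face.
- stop_top (a point): Centre of the top of the red mushroom head (round, 60 mm diameter, 26 mm thick, on a 22 mm stem); moves with the head. Its z axis points out of the sloping face along the button's axis. Button up, the head's underside stands 36 mm off the face (21 mm when bottomed); below it a yellow collar, 48 mm diameter, 12 mm high. Nothing else within 25 mm of the head.
- stop_press (a joint): Button travel along its axis, m: 0 up, 0.015 bottomed. A spring pushes it up with about 2 N at 0, 4.5 N at 0.015 (1 to 2 N more for a moment half-way down, as the latch is pushed aside). Pressed beyond about 0.013 it latches, and when let go it stays at about 0.0115. The first touch gives a short knock: press slowly (15 mm/s), with a force stop of 12 N or more.
- stop_turn (a joint): Turn of the head about its axis, rad: 0 at rest, grows clockwise as seen looking at the head, end stop at 1.1. Turning the latched head beyond about 0.65 frees the latch; the button springs up (a firm grip holds it down until eased up or let go), and the head springs back to 0 when let go (under 0.1 N m).
- feeder: Film feeder, fixed. x runs along the tube from its entry to the tray, z up; origin on the counter under the tube's middle. Clear tube 100 mm long, bore 36, outside 49 over end collars, level axis 85 mm up. Base plate x -0.11 to 0.20, 100 mm wide, 12 high. Blue tray x 0.06 to 0.195, 100 mm wide, walls to 57 mm up. White housing with film roll, 115 mm high: y -0.065 to -0.125, x -0.07 to 0.07.
- tube_mouth (a point): Centre of the tube's entry opening, on the tube's axis; axes as the feeder's: x points into the tube.
- tray_floor (a point): Centre of the tray's floor, axes as the feeder's.
- plug: Loose orange cylinder 60 mm long, 30 mm diameter, about 0.12 kg, lying in the tube; origin at its centre, x along it. It slides under a few N and tips out into the tray when its rear end nears the tube's far end (pusher tip 70 to 105 mm inside the tube).
- pusher: Loose pusher lying on the counter, about 0.22 kg. Green handle block 50 mm long (x), 24 wide (y), 44 high; from its +x end runs an aluminium rod, 14 mm diameter, axis 12 mm above the handle's underside, ending in a black disc of 24 mm diameter. Origin: centre of the handle's underside; x towards the disc, z up.
- pusher_tip (a point): Centre of the disc's front face, 155 mm ahead of the pusher's origin and 12 mm above its underside.
- roll_a: Bystander: white vinyl roll standing on end, 60 mm diameter, 150 mm high; origin centre of underside.
- roll_b: Bystander: a second such roll.
- tape: Bystander: brown roll of tape lying flat, 100 mm diameter, 25 mm high.
- pumpkin: Bystander: orange ornamental pumpkin, 92 mm diameter, 75 mm high.
- spray: Bystander: blue bottle, 60 mm diameter, 170 mm high.
- cup: Bystander: white mug, 76 mm diameter, 90 mm high.
- jar: Bystander: amber jar with black lid, 64 mm diameter, 65 mm high.
- squeegee: Bystander: pink squeegee lying flat, 100 x 70 mm.
There are look-alikes about, which are no part of the job. Leave any purple look-alike of the pusher alone.

How it is judged:
By the outcome, as a careful person would: the job done as asked, in the order asked, and still so for the second after the job is handed in, with the robot touching nothing.
It also fails if it takes over 64 s, if anything falls off the work surface, if the arm or the gripper's body presses on something with over 40 N, if the wrist force passes 120 N, or if a joint passes its speed limit or range.

## Working session

There is one attempt and no reset: what is moved stays moved. The work goes in short steps, Python scripts to look and compute and a tool call to move; the robot and the scene stay as the last step left them, time stands still between calls to the robot, and variables do not carry over. Pictures are saved under pics/ and viewed, about 8 in all and at most 12, crops included, and the job is handed in when it is done.

Besides the shell and the picture viewer there is one more tool, called after ">>>" in YAML: its name, and indented under it one key for each argument. send_rows: Moves the arm, as the interface text tells. Its arguments: {"type":"object","properties":{"steps":{"type":"array"},"grip_force":{"type":"number"}},"required":["steps"]}

```bash
ls; mkdir -p pics
python3 - <<'E'
from cell import env,snapshot,camera_info
import cv2
s=env.state();print(s)
for n in("side","top"):
    cv2.imwrite(f"pics/{n}0.png",snapshot(n)[:,:,::-1]);print(n,camera_info(n))
print(camera_info("wrist"))
E
```

```text
pics
{'time_s': 0.0, 'qpos': array([ 1.11290511e+00,  8.79447200e-02,  1.37224673e+00,  1.10846354e-05,
        1.68359658e+00, -1.03107625e-01]), 'dq': array([-1.52060931e-04, -7.44328843e-05, -5.73536028e-04, -3.98335573e-04,
        5.00040850e-04, -9.23902146e-04]), 'joint_torque': array([ 6.07182938e-04, -3.40192723e+01, -3.02426791e+01,  7.19257188e-02,
        3.29295325e-02, -1.72214154e-04]), 'tcp_pos': array([0.19084045, 0.51528365, 0.22131358]), 'ee_rot': array([ 1.76462185e-01,  9.84306808e-01, -1.05326079e-03, -3.09171080e-04]), 'wrist_force': array([-0.45888841,  0.20434157, -0.71362713]), 'ft_torque': array([ 0.00225339, -0.00474178,  0.00832499]), 'gripper_width': 0.9996081988627903}
side {'K': array([[623.74986451,   0.        , 319.97292239],
       [  0.        , 623.74986451, 237.67730138],
       [  0.        ,   0.        ,   1.        ]]), 'position': array([ 0.23428766, -1.42556961,  1.13925892]), 'attitude': array([ 0.88096363, -0.10934372,  0.04377338, -0.4582913 ])}
top {'K': array([[524.79086742,   0.        , 318.21303074],
       [  0.        , 524.79086742, 223.65496028],
       [  0.        ,   0.        ,   1.        ]]), 'position': array([0.43002439, 0.01157732, 1.38522477]), 'attitude': array([-0.70358987,  0.70898677, -0.03510092,  0.03266473])}
{'K': array([[336.52542867,   0.        , 321.09978301],
       [  0.        , 336.52542867, 240.19357962],
       [  0.        ,   0.        ,   1.        ]]), 'tool_from_camera': array([[-9.10514062e-04, -9.66177304e-01, -2.57877081e-01,
         7.62670924e-02],
       [ 9.99999390e-01, -1.04103242e-03,  3.69588445e-04,
        -1.18353075e-03],
       [-6.25546368e-04, -2.57876587e-01,  9.66177662e-01,
        -1.61946748e-01],
       [ 0.00000000e+00,  0.00000000e+00,  0.00000000e+00,
         1.00000000e+00]])}
```

View pics/top0.png

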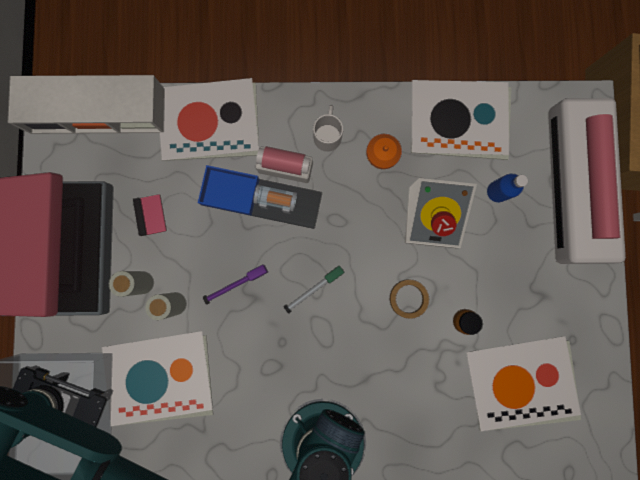

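View pics/side0.png

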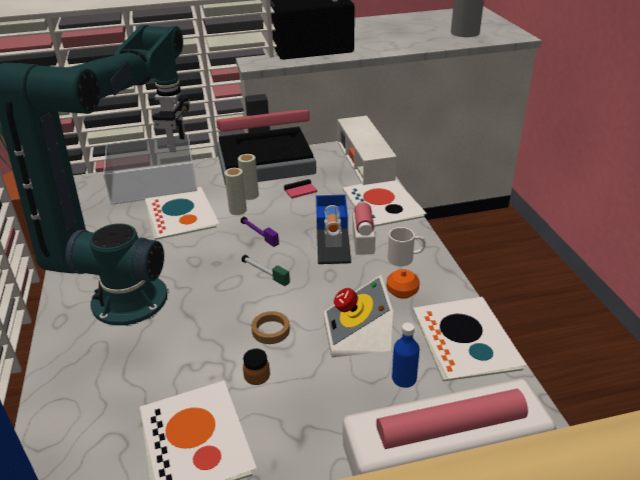

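The top view shows the feeder at (260,195) with the tube entry on its right, the green pusher from (288,308) to (335,272), and the console at (440,212) with its red head at (443,223).

```bash
cat > h.py <<'E'
import numpy as np,cv2
from scipy.spatial.transform import Rotation as R
from cell import env,snapshot,camera_info
def ray(n,u,v,st=None):
    c=camera_info(n);d=np.linalg.inv(c["K"])@[u,v,1]
    if n=="wrist":
        T=c["tool_from_camera"];q=R.from_quat(st["ee_rot"]);return st["tcp_pos"]+q.apply(T[:3,3]),q.apply(T[:3,:3]@d)
    return c["position"],R.from_quat(c["attitude"]).apply(d)
def at(n,u,v,z,st=None):
    p,d=ray(n,u,v,st);return p+d*(z-p[2])/d[2]
def proj(n,X,st=None):
    c=camera_info(n)
    if n=="wrist":
        T=c["tool_from_camera"];q=R.from_quat(st["ee_rot"]);p=T[:3,:3].T@(q.inv().apply(np.array(X)-st["tcp_pos"])-T[:3,3])
    else: p=R.from_quat(c["attitude"]).inv().apply(np.array(X)-c["position"])
    return (c["K"]@p/p[2])[:2]
def tri(obs): # (name,u,v,st)
    A=np.zeros((3,3));b=np.zeros(3)
    for o in obs:
        p,d=ray(*o);d=d/np.linalg.norm(d);M=np.eye(3)-np.outer(d,d);A+=M;b+=M@p
    return np.linalg.solve(A,b)
E
python3 - <<'E'
from h import *
for p in [(0,0,0)]: print(proj("top",p))
im=cv2.imread("pics/top0.png")
a=cv2.resize(im[155:315,195:345],None,fx=3.5,fy=3.5,interpolation=2)
b=cv2.resize(im[172:252,400:480],None,fx=3.4,fy=3.4,interpolation=2)
s=cv2.imread("pics/side0.png")
c=cv2.resize(s[270:356,318:398],None,fx=3.4,fy=3.4,interpolation=2)
o=np.zeros((600,800,3),np.uint8);o[:560,:525]=a;o[:272,527:799]=b;o[290:290+c.shape[0],527:799]=c
cv2.imwrite("pics/c1.png",o)
E
```

```text
[322.39720073 443.56384427]
```

View pics/c1.png

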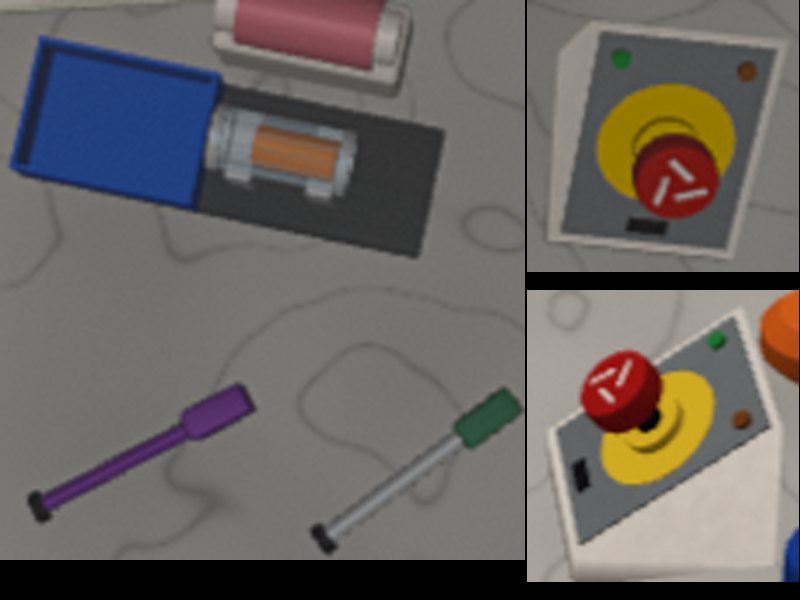

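The crop shows plate entry corners (443,130) and (418,256), tray corners (40,38), (13,170), (220,75) and (193,208), pusher tip (322,538) and handle top (488,418). The red head is at (677,172) in the top view and (614,385) in the side view.

Run:
```python
from h import *
np.set_printoptions(precision=4,suppress=True)
A=lambda x,y,z:at("top",195+x/3.5,155+y/3.5,z)
B=lambda x,y:(400+(x-527)/3.4,172+y/3.4)
C=lambda x,y:(318+(x-527)/3.4,270+(y-290)/3.4)
e1,e2=A(443,130,.012),A(418,256,.012);t=[A(40,38,.057),A(13,170,.057),A(220,75,.057),A(193,208,.057)]
print("entry",e1,e2,"tray",*t)
far=(t[0]+t[1])/2;near=(t[2]+t[3])/2;ent=(e1+e2)/2
d=far-ent;d[2]=0;L=np.linalg.norm(d);d/=L
print("L plate->tray far(.305)",L,"dir",d,np.degrees(np.arctan2(d[1],d[0])),"width",np.linalg.norm(e1-e2),np.linalg.norm(t[0]-t[1]))
o=(ent+.11*d+far-.195*d)/2;print("feeder o",o, ent+.11*d,far-.195*d,near-.06*d,"tube near/far centre from img",A(345,165,.085),A(218,139,.085))
tip=A(322,538,.012);h=A(488,418,.044);print("tip",tip,"handle",h,np.linalg.norm((tip-h)[:2]),np.degrees(np.arctan2(*(tip-h)[1::-1])))
hd=tri([("top",*B(677,173)),("side",*C(614,384))]);print("head",hd)
q=[at("top",*B(600,22),.135),at("top",*B(787,42),.135),at("top",*B(735,257),.03),at("top",*B(550,241),.03)];print(*q)
m1=(q[0]+q[1])/2;m2=(q[2]+q[3])/2;x=m1-m2;print("yaw",np.degrees(np.arctan2(x[1],x[0])),np.linalg.norm(x[:2]),"o",(m1+m2)/2)
w=q[0]-q[1];print("yaw2",np.degrees(np.arctan2(-w[0],w[1])));w=q[3]-q[2];print(np.degrees(np.arctan2(-w[0],w[1])))
```

```text
entry [ 0.6457 -0.0032  0.012 ] [0.5503 0.0164 0.012 ] tray [0.709  0.2924 0.057 ] [0.6115 0.3108 0.057 ] [0.6805 0.1603 0.057 ] [0.5826 0.1796 0.057 ]
L plate->tray far(.305) 0.30154293850384806 dir [0.2064 0.9785 0.    ] 78.08838741596563 width 0.0973897968126847 0.09925580784833288
feeder o [0.6203 0.1125 0.0345] [0.6207 0.1142 0.012 ] [0.62   0.1108 0.057 ] [0.6192 0.1112 0.057 ] tube near/far centre from img [0.6095 0.0678 0.085 ] [0.6289 0.1584 0.085 ]
tip [0.3415 0.0888 0.012 ] handle [ 0.4289 -0.0338  0.044 ] 0.1505701498538798 125.47532659272677
head [ 0.5456 -0.2948  0.1316]
[ 0.658  -0.2434  0.135 ] [ 0.6426 -0.3758  0.135 ] [ 0.4954 -0.3627  0.03  ] [ 0.5087 -0.2223  0.03  ]
yaw -6.588001217051921 0.14926586472948758 o [ 0.5762 -0.301   0.0825]
yaw2 -6.6064524900730675
-5.388552704328248
```

```bash
cat >> h.py <<'E'
np.set_printoptions(precision=4,suppress=True)
yc=np.radians(-6.3)
HEAD=np.array([.5435,-.2955,.1325])
n=np.array([-np.sin(np.radians(35))*np.cos(yc),-np.sin(np.radians(35))*np.sin(yc),np.cos(np.radians(35))])
def frame(x,z): return R.from_matrix(np.column_stack([x,np.cross(z,x),z]))
RB=frame(np.array([-np.sin(yc),np.cos(yc),0]),-n)
def down(yaz): # tool down, tool y at azimuth yaz (deg)
    a=np.radians(yaz+90);return frame(np.array([np.cos(a),np.sin(a),0]),np.array([0,0,-1.]))
def goal(pos,rot,s=None):
    s=s or env.state();q=R.from_quat(s["ee_rot"])
    print("row",np.round(q.inv().apply(np.array(pos)-s["tcp_pos"])*100,2),np.round(np.degrees((q.inv()*rot).as_rotvec()),1))
E
python3 - <<'E'
from h import *
goal(HEAD+.077*n,RB); print(HEAD+.077*n)
E
```

```text
row [-56.95 -64.85   2.7 ] [-29.8 -23.1  73.5]
[ 0.4996 -0.2907  0.1956]
```

>>> send_rows:
  steps:
    - [[-5.7,-6.5,0.3,-3,-2.3,7.3,0.5],[-11.4,-13,0.5,-6,-4.6,14.7,0],[-17.1,-19.5,0.8,-9,-7,22,0],[-22.8,-26,1.1,-12,-9.2,29.4,0],[-28.5,-32.4,1.3,-15,-11.5,36.7,0],[-34.2,-38.9,1.6,-18,-13.8,44.1,0],[-39.9,-45.4,1.9,-21,-16.1,51.4,0],[-45.6,-51.9,2.1,-24,-18.4,58.8,0],[-51.3,-58.4,2.4,-27,-20.7,66.1,0],[-56.95,-64.85,2.7,-29.8,-23.1,73.5,0]]
  grip_force: 20

```text
time_s: 1.35
tcp_pos: [0.4145, -0.07, 0.2032]
ee_rot: [0.712, 0.633, 0.203, 0.225]
wrist_force: [0.5, 0.3, -0.0]
gripper_width: 0.009
```

Run:
```python
from h import *
goal(HEAD+.077*n,RB);print(env.state()["dq"])
```

```text
row [-20.94   8.59   6.92] [ 0.2  0.  -0.4]
[-1.3739  0.3719  0.0269  0.6121 -0.6389 -0.4095]
```

>>> send_rows:
  steps:
    - [[-9,3.7,3,0,0,0,0],[-15,6.2,4.9,0,0,0,0],[-19,7.9,6.3,0,0,0,0],[-19,7.9,6.3,0,0,0,0],[-19,7.9,6.3,0,0,0,0],[-19,7.9,6.3,0,0,0,0],[-19,7.9,6.3,0,0,0,0],[-19,7.9,6.3,0,0,0,0],[-19,7.9,6.3,0,0,0,0],[-19,7.9,6.3,0,0,0,0]]

```text
time_s: 2.6
tcp_pos: [0.494, -0.2672, 0.1967]
ee_rot: [0.71, 0.636, 0.202, 0.224]
wrist_force: [-0.3, 0.0, -0.0]
gripper_width: 0.001
```

Run:
```python
from h import *
s=env.state();goal(HEAD+.037*n,RB,s);print(s["tcp_pos"],s["qpos"],R.from_quat(s["ee_rot"]).as_matrix()[:,2]@-n)
np.save("sw.npy",np.r_[s["tcp_pos"],s["ee_rot"]])
im=snapshot("wrist");cv2.imwrite("pics/w1.png",im[:,:,::-1]);print(proj("wrist",HEAD,s))
```

```text
row [-2.28  0.59  4.56] [ 0.1 -0.1 -0.1]
[ 0.494  -0.2672  0.1967] [-0.8282 -0.2452  1.8516  0.4419  1.0922 -0.8346] 0.9999972034951881
[330.7119 279.0699]
```

View pics/w1.png

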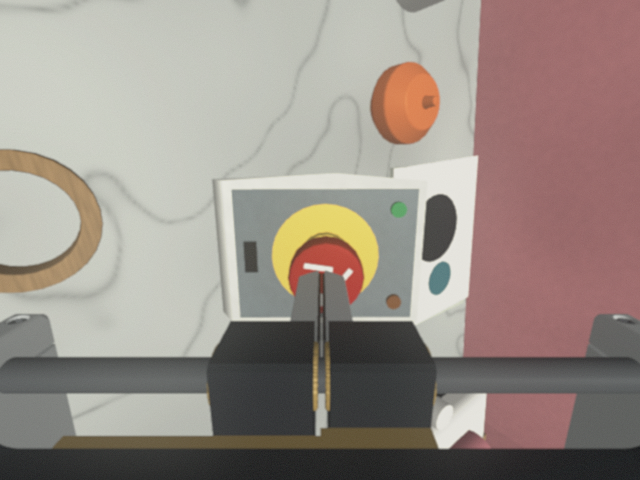

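The wrist view shows the red head centred near (326,283) against a prediction of (331,279), so the estimate is about 3 mm off. I'm correcting it.

```bash
sed -i 's/^HEAD=.*/HEAD=np.array([.541,-.298,.131])/' h.py
python3 - <<'E'
from h import *
goal(HEAD+.017*n,RB)
E
```

```text
row [-2.55  0.33  6.55] [ 0.1 -0.1 -0.1]
```

>>> send_rows:
  steps:
    - [[-2,0.2,2.5,0,0,0,0],[-2.5,0.3,4.5,0,0,0,0],[-2.5,0.3,5.2,0,0,0,0],[-2.5,0.3,5.6,0,0,0,0],[-2.5,0.3,5.8,0,0,0,0],[-2.5,0.3,6.0,0,0,0,0],[-2.5,0.3,6.2,0,0,0,0],[-2.5,0.3,6.4,0,0,0,0],[-2.5,0.3,6.6,0,0,0,0],[-2.5,0.3,6.8,0,0,0,0]]

```text
time_s: 3.9
tcp_pos: [0.5326, -0.297, 0.143]
ee_rot: [0.711, 0.636, 0.202, 0.224]
wrist_force: [-3.7, 1.6, 3.4]
gripper_width: 0.007
```

Run:
```python
from h import *
s=env.state();print(s["wrist_force"],s["wrist_force"]@n,(s["tcp_pos"]-HEAD)@n-.017);goal(HEAD+.017*n,RB)
```

```text
[-3.6539  1.6375  3.4456] 5.008682220512089 -0.0022831762855176126
row [-0.01  0.   -0.23] [ 0.1 -0.1 -0.1]
```

>>> send_rows:
  steps:
    - [[0,0,0.15,0,0,0,0],[0,0,0.3,0,0,0,0],[0,0,0.45,0,0,0,0],[0,0,0.6,0,0,0,0],[0,0,0.75,0,0,0,0],[0,0,0.85,0,0,0,0],[0,0,0.95,0,0,0,0],[0,0,1.05,0,0,0,0],[0,0,1.15,0,0,0,0],[0,0,1.2,0,0,0,0]]

```text
time_s: 5.15
tcp_pos: [0.5389, -0.2979, 0.1349]
ee_rot: [0.71, 0.636, 0.201, 0.224]
wrist_force: [-15.1, 3.5, 15.9]
gripper_width: 0.003
```

Run:
```python
from h import *
s=env.state();print(s["wrist_force"],s["wrist_force"]@n,(s["tcp_pos"]-HEAD)@n-.017)
```

```text
[-15.0678   3.5004  15.9318] 21.861215911939354 -0.012626719514611775
```

>>> send_rows:
  steps:
    - [[0,0,0.07,0,0,0,0],[0,0,0.1,0,0,0,0],[0,0,0.1,0,0,0,0],[0,0,-0.5,0,0,0,0],[0,0,-2.5,0,0,0,0],[0,0,-5,0,0,0,0.3],[0,0,-7.8,0,0,0,0.5],[0,0,-7.8,0,0,0,0.6],[0,0,-7.8,0,0,0,0.6],[0,0,-7.8,0,0,0,0.6]]

```text
time_s: 6.4
tcp_pos: [0.4947, -0.2921, 0.1944]
ee_rot: [0.711, 0.636, 0.202, 0.222]
wrist_force: [1.0, -0.6, -0.4]
gripper_width: 0.498
```

Run:
```python
from h import *
s=env.state();np.save("sw2.npy",np.r_[s["tcp_pos"],s["ee_rot"]])
im=snapshot("wrist");a=cv2.resize(im[160:330,200:440],None,fx=3.3,fy=3.3)[:,:,::-1];cv2.imwrite("pics/w2.png",a)
P=HEAD-.0115*n
print((proj("wrist",HEAD,s)-[200,160])*3.3,(proj("wrist",P,s)-[200,160])*3.3,[(proj("wrist",P+d*RB.as_matrix()[:,0],s)-[200,160])*3.3 for d in(.03,-.03)])
# pusher
TIP=np.array([.3415,.0888]);H=np.array([.4289,-.0338]);u=(TIP-H)/np.linalg.norm(TIP-H)
o=TIP-.155*u; print(o,H)
az=np.degrees(np.arctan2(u[1],u[0]))-90;print(az)
goal(np.r_[(o+H)/2,.14],down(az),s);print(s["tcp_pos"])
```

```text
[415.0878 309.6582] [414.5041 295.4515] [array([414.4668, 170.6796]), array([414.5393, 413.2104])]
[ 0.4315 -0.0374] [ 0.4289 -0.0338]
35.48459339130832
row [ 24.76 -10.74  -0.72] [ 33.4  12.5 -40.5]
[ 0.4947 -0.2921  0.1944]
```

View pics/w2.png

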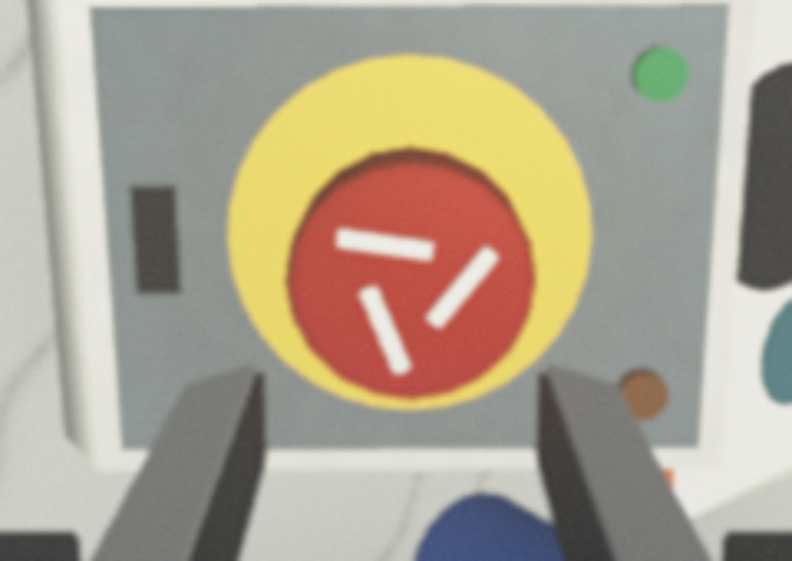

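The head is latched: its centre is at (411,281) in the crop, only 49 px from the yellow disc's centre, which fits the pressed height. Next, the pusher.

>>> send_rows:
  steps:
    - [[3.5,-1.5,-1,5,2,-6,0.6],[7,-3,-1,10,4,-12,0.6],[11,-4.7,-1,15,5.6,-18,0.6],[15,-6.5,-1,20,7.5,-24,0.6],[19,-8.2,-1,25,9.4,-30,0.6],[22,-9.5,-1,30,11,-36,0.6],[24.8,-10.7,-0.7,33.4,12.5,-40.5,0.6],[24.8,-10.7,-0.7,33.4,12.5,-40.5,0.6],[24.8,-10.7,-0.7,33.4,12.5,-40.5,0.6],[24.8,-10.7,-0.7,33.4,12.5,-40.5,0.6]]

```text
time_s: 7.7
tcp_pos: [0.4311, -0.037, 0.1416]
ee_rot: [0.459, 0.888, -0.0, 0.002]
wrist_force: [-0.3, 0.6, -1.0]
gripper_width: 0.603
```

Run:
```python
from h import *
s=env.state();np.save("sw3.npy",np.r_[s["tcp_pos"],s["ee_rot"]])
im=snapshot("wrist");cv2.imwrite("pics/w3.png",im[:,:,::-1])
u=np.array([np.cos(np.radians(125.5)),np.sin(np.radians(125.5))]);o=np.array([.430,-.0355])
print(s["tcp_pos"],s["qpos"]);print("tip",proj("wrist",np.r_[o+.155*u,.012],s),"fronttop",proj("wrist",np.r_[o+.025*u,.044],s),"backtop",proj("wrist",np.r_[o-.025*u,.044],s))
goal(np.r_[o,.026],down(35.5),s)
```

```text
[ 0.4311 -0.037   0.1416] [-0.2158 -0.1509  1.7631 -0.0012  1.5254 -0.8321]
tip [322.0789  40.6099] fronttop [322.8472 214.1648] backtop [323.0186 274.2144]
row [ 0.23 -0.03 11.56] [ 0.1  0.2 -0.2]
```

View pics/w3.png

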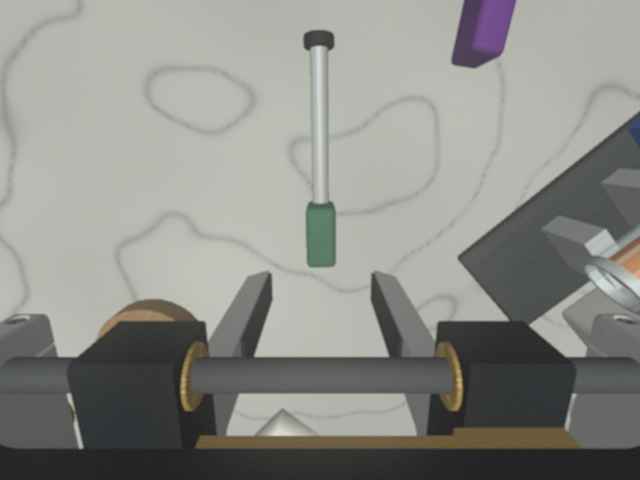

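The pusher's disc front is at (318,33) and its handle top spans (321,207) to (321,266). It lies about 6 mm further along tool x than I estimated.

>>> send_rows:
  steps:
    - [[0.8,-0.2,3,0,0,-0.9,0.6],[0.8,-0.2,6,0,0,-0.9,0.6],[0.8,-0.2,9,0,0,-0.9,0.6],[0.8,-0.2,10.8,0,0,-0.9,0.6],[0.8,-0.2,11.5,0,0,-0.9,0.6],[0.8,-0.2,11.5,0,0,-0.9,0.6],[0.8,-0.2,11.5,0,0,-0.9,0],[0.8,-0.2,11.5,0,0,-0.9,0],[0.8,-0.2,11.5,0,0,-0.9,0],[0.8,-0.2,11.5,0,0,-0.9,0]]
  grip_force: 45

```text
time_s: 9.0
tcp_pos: [0.4255, -0.0308, 0.0267]
ee_rot: [0.451, 0.892, 0.0, 0.002]
wrist_force: [-0.6, 0.6, 0.8]
gripper_width: 0.25
```

Run:
```python
from h import *
s=env.state();print(s["gripper_width"],s["tcp_pos"],s["wrist_force"]);np.save("g.npy",s["tcp_pos"])
for yf in (78.1,78.5):
  d=np.array([np.cos(np.radians(yf)),np.sin(np.radians(yf))]);f=np.array([.620,.1122])
  p=f-(.05+.155+.05)*d
  goal(np.r_[p,s["tcp_pos"][2]+.073],down(yf-90),s);print(p)
```

```text
0.25010030344223383 [ 0.4255 -0.0308  0.0267] [-0.6289  0.5726  0.8396]
row [-17.02   5.13  -7.23] [ 0.2  0.1 48.2]
[ 0.5674 -0.1373]
row [-17.15   5.25  -7.23] [ 0.2  0.2 47.8]
[ 0.5692 -0.1377]
```

>>> send_rows:
  steps:
    - [[0,0,-1.5,0,0,0,0],[0,0,-4,0,0,0,0],[-1.5,0.5,-7.2,0,0,6,0],[-4,1.3,-7.3,0,0,13,0],[-7,2.2,-7.3,0,0,21,0],[-10,3.1,-7.3,0,0,30,0],[-13,4,-7.3,0,0,38,0],[-15.5,4.8,-7.3,0,0,44,0],[-17.1,5.2,-7.3,0.2,0.2,48,0],[-17.1,5.2,-7.3,0.2,0.2,48,0]]

```text
time_s: 10.25
tcp_pos: [0.5685, -0.1383, 0.1]
ee_rot: [0.775, 0.632, -0.0, -0.001]
wrist_force: [-0.5, 0.5, -1.8]
gripper_width: 0.253
```

Run:
```python
from h import *
yf=78.3
d=np.array([np.cos(np.radians(yf)),np.sin(np.radians(yf))]);f=np.array([.620,.1122])
s=env.state();goal(np.r_[f-(.255)*d,.0267+.073],down(yf-90),s)
im=snapshot("wrist")[:,:,::-1];t=snapshot("top")[:,:,::-1]
cv2.imwrite("pics/w4.png",np.hstack([cv2.resize(im[0:300,190:450],(520,600)),cv2.resize(t[165:265,250:296+0],(276,600))]))
print("mouth",(proj("wrist",np.r_[f-.05*d,.085],s)-[190,0])*2,"far",(proj("wrist",np.r_[f+.05*d,.085],s)-[190,0])*2)
print("tip",(proj("wrist",np.r_[s["tcp_pos"][:2]+.155*d,.085],s)-[190,0])*2, "top tip",(proj("top",np.r_[s["tcp_pos"][:2]+.155*d,.085])-[250,165])*6,"mouth",(proj("top",np.r_[f-.05*d,.085])-[250,165])*6)
```

```text
row [ 0.08 -0.03  0.03] [-0.1 -0.   0. ]
mouth [ 268.119  -368.5726] far [  269.2627 -1148.6057]
tip [269.1872 -74.8545] top tip [391.9623 244.7921] mouth [272.261  221.9233]
```

View pics/w4.png

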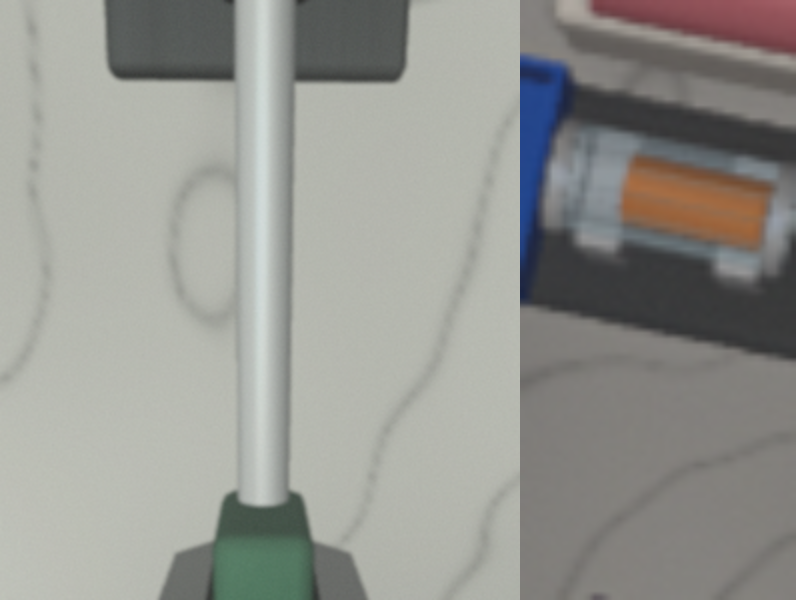

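The plate's entry edge centre is at crop x 257, against 265 expected for tool y = 0, so the feeder sits about 3 mm towards -y of the tool. I'll shift 2 mm, advance and look from above.

>>> send_rows:
  steps:
    - [[0.5,-0.2,0,0,0,0,0],[1.2,-0.2,0,0,0,0,0],[2,-0.2,0,0,0,0,0],[2.8,-0.2,0,0,0,0,0],[3.5,-0.2,0,0,0,0,0],[3.5,-0.2,0,0,0,0,0],[3.5,-0.2,0,0,0,0,0],[3.5,-0.2,0,0,0,0,0],[3.5,-0.2,0,0,0,0,0],[3.5,-0.2,0,0,0,0,0]]

```text
time_s: 11.6
tcp_pos: [0.5732, -0.1032, 0.0999]
ee_rot: [0.775, 0.631, -0.0, -0.001]
wrist_force: [0.6, -0.6, -2.1]
gripper_width: 0.251
```

Run:
```python
from h import *
s=env.state();print(s["tcp_pos"],s["wrist_force"])
t=snapshot("top")[:,:,::-1];c=snapshot("side")[:,:,::-1]
cv2.imwrite("pics/t5.png",np.hstack([cv2.resize(t[170:240,240:340],(500,350),interpolation=2),cv2.resize(c[195:265,310:360],(250,350),interpolation=2)]))
yf=78.3;d=np.array([np.cos(np.radians(yf)),np.sin(np.radians(yf))])
p=np.r_[s["tcp_pos"][:2]+.155*d,.085]
print((proj("top",p)-[240,170])*5,(proj("side",p)-[310,195])*5+[500,0])
```

```text
[ 0.5732 -0.1032  0.0999] [ 0.6308 -0.5547 -2.0933]
[306.2076 170.0296] [619.5105 188.4317]
```

View pics/t5.png

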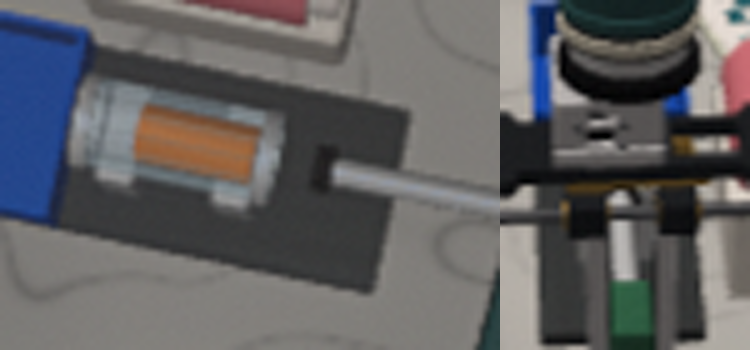

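The top view shows the disc front at (313,167), on the tube's axis (mouth near (271,158), about 22 mm ahead). I'm inserting.

>>> send_rows:
  steps:
    - [[0.6,0,0,0,0,0,0],[1.2,0,0,0,0,0,0],[1.8,0,0,0,0,0,0],[2.4,0,0,0,0,0,0],[3.0,0,0,0,0,0,0],[3.6,0,0,0,0,0,0],[4.2,0,0,0,0,0,0],[4.8,0,0,0,0,0,0],[5.4,0,0,0,0,0,0],[6,0,0,0,0,0,0]]

```text
time_s: 12.95
tcp_pos: [0.5855, -0.0439, 0.1]
ee_rot: [0.775, 0.632, -0.0, -0.001]
wrist_force: [-0.4, -0.3, -2.3]
gripper_width: 0.251
```

Run:
```python
from h import *
s=env.state();print(s["tcp_pos"],R.from_quat(s["ee_rot"]).inv().apply(s["wrist_force"]),s["ft_torque"])
yf=78.3;d=np.array([np.cos(np.radians(yf)),np.sin(np.radians(yf))]);f=np.array([.620,.1122])
e=s["tcp_pos"][:2]-f;print("inside",e@d+.205,"lat",e@[d[1],-d[0]])
t=snapshot("top")[:,:,::-1];w=snapshot("wrist")[:,:,::-1]
cv2.imwrite("pics/t6.png",np.hstack([cv2.resize(t[170:240,240:340],(500,350),interpolation=2),cv2.resize(w[0:280,200:440],(300,350))]))
```

```text
[ 0.5855 -0.0439  0.1   ] [-0.3885 -0.3403  2.3397] [-0.1923  0.1365 -0.0162]
inside 0.045169361176701256 lat -0.0021609217595384214
```

View pics/t6.png

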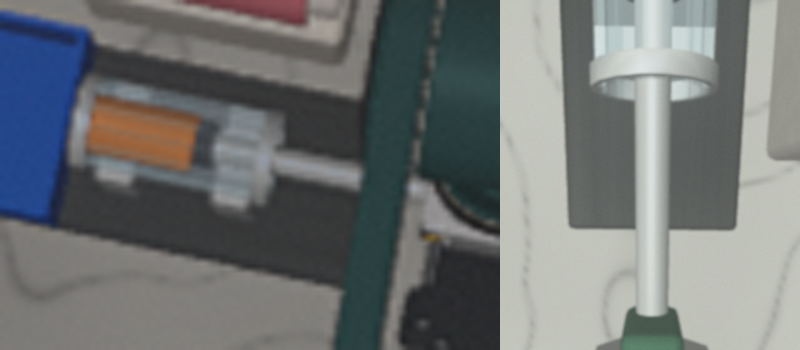

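The disc is in the tube, the rod is centred in the collar (both at x 654), and the plug is sliding. I'll carry on.

>>> send_rows:
  steps:
    - [[0.7,0,0,0,0,0,0],[1.4,0,0,0,0,0,0],[2.1,0,0,0,0,0,0],[2.8,0,0,0,0,0,0],[3.5,0,0,0,0,0,0],[4.2,0,0,0,0,0,0],[4.9,0,0,0,0,0,0],[5.5,0,0,0,0,0,0],[6.1,0,0,0,0,0,0],[6.1,0,0,0,0,0,0]]

```text
time_s: 14.3
tcp_pos: [0.5978, 0.016, 0.1]
ee_rot: [0.775, 0.632, -0.0, -0.001]
wrist_force: [0.0, -0.1, -1.8]
gripper_width: 0.251
```

Run:
```python
from h import *
s=env.state();print(s["tcp_pos"],R.from_quat(s["ee_rot"]).inv().apply(s["wrist_force"]),s["ft_torque"])
t=snapshot("top")[:,:,::-1];w=snapshot("side")[:,:,::-1]
cv2.imwrite("pics/t7.png",np.hstack([cv2.resize(t[160:240,190:300],(550,400),interpolation=2),cv2.resize(w[185:265,310:360],(250,400))]))
```

```text
[0.5978 0.016  0.1   ] [-0.135   0.0648  1.8145] [-0.0756  0.0423 -0.0055]
```

View pics/t7.png

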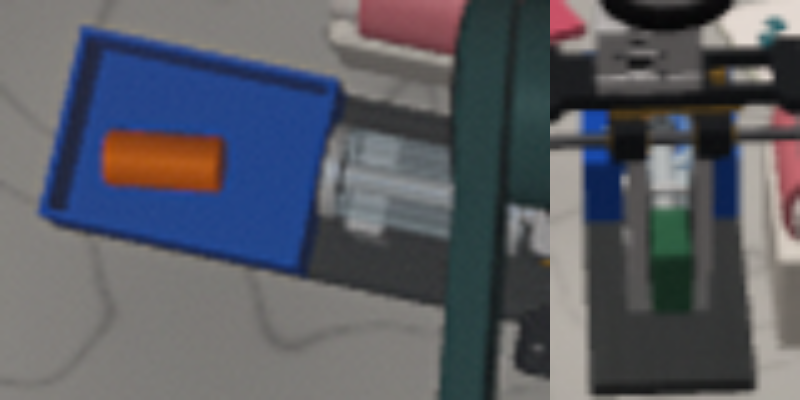

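The plug (at (163,160) in the crop) lies in the blue tray. Retracting.

>>> send_rows:
  steps:
    - [[-1,0,0,0,0,0,0],[-3,0,0,0,0,0,0],[-5,0,0,0,0,0,0],[-7,0,0,0,0,0,0],[-9,0,0,0,0,0,0],[-11,0,0,0,0,0,0],[-13,0,0,0,0,0,0],[-15,0,0,0,0,0,0],[-16,0,0,0,0,0,0],[-16,0,0,0,0,0,0]]

```text
time_s: 15.65
tcp_pos: [0.5653, -0.1419, 0.0999]
ee_rot: [0.776, 0.631, -0.0, -0.001]
wrist_force: [0.3, 1.1, -1.4]
gripper_width: 0.251
```

Run:
```python
from h import *
s=env.state();print(s["tcp_pos"])
goal([.4255,-.0308,.0285],down(36.2),s)
```

```text
[ 0.5653 -0.1419  0.0999]
row [  8.03 -15.93   7.17] [ -0.1  -0.1 -47.9]
```

>>> send_rows:
  steps:
    - [[0.8,-2,0,0,0,-6,0],[2,-4.5,0,0,0,-13,0],[3.3,-7,0,0,0,-21,0],[4.8,-10,0,0,0,-30,0],[6.3,-13,0,0,0,-39,0],[7.5,-15,0,0,0,-45,0],[8,-15.9,1,0,0,-47.9,0],[8,-15.9,3,0,0,-47.9,0],[8,-15.9,5,0,0,-47.9,0],[8,-15.9,6.2,0,0,-47.9,0]]

```text
time_s: 16.9
tcp_pos: [0.4253, -0.0299, 0.0374]
ee_rot: [0.452, 0.892, 0.0, -0.001]
wrist_force: [-0.5, 0.8, -2.3]
gripper_width: 0.256
```

Run:
```python
from h import *
s=env.state();print(s["tcp_pos"],s["wrist_force"])
goal([.4255,-.0308,.0267],down(36.2),s)
```

```text
[ 0.4253 -0.0299  0.0374] [-0.4716  0.8439 -2.2858]
row [-0.09 -0.04  1.07] [-0.  -0.1  0.1]
```

>>> send_rows:
  steps:
    - [[0,0,0.4,0,0,0,0],[0,0,0.7,0,0,0,0],[0,0,0.95,0,0,0,0],[0,0,1.03,0,0,0,0],[0,0,1.03,0,0,0,0],[0,0,1.03,0,0,0,0],[0,0,1.03,0,0,0,0.6],[0,0,1.03,0,0,0,0.6],[0,0,1.03,0,0,0,0.6],[0,0,1.03,0,0,0,0.6]]

```text
time_s: 18.15
tcp_pos: [0.4259, -0.0307, 0.028]
ee_rot: [0.452, 0.892, 0.0, -0.001]
wrist_force: [-0.1, 1.2, -0.1]
gripper_width: 0.596
```

>>> send_rows:
  steps:
    - [[0,0,-1,0,0,0,0.6],[0,0,-3.5,0,0,0,0.6],[0,0,-7,0,0,0,0.6],[0,0,-11,0,0,0,0.6],[0,0,-15,0,0,0,0.6],[0,0,-17,0,0,0,0.6],[0,0,-17,0,0,0,1],[0,0,-17,0,0,0,1],[0,0,-17,0,0,0,1],[0,0,-17,0,0,0,1]]

```text
time_s: 19.4
tcp_pos: [0.4254, -0.0307, 0.1968]
ee_rot: [0.452, 0.892, -0.0, -0.002]
wrist_force: [0.6, -1.0, 0.1]
gripper_width: 0.981
```

Run:
```python
from h import *
s=env.state();print(s["tcp_pos"],s["wrist_force"],s["gripper_width"])
M=RB.as_matrix();H=HEAD+.0035*M[:,0]-.0009*M[:,1];print(H)
goal(H+.0655*n,RB,s)
```

```text
[ 0.4254 -0.0307  0.1968] [ 0.6448 -0.9581  0.0597] 0.9809189676902683
[ 0.5407 -0.2944  0.1305]
row [-25.55  -9.06   1.21] [-33.5 -13.1  41.1]
```

>>> send_rows:
  steps:
    - [[-3.5,-1.3,-1,-5,-2,6,1],[-7,-2.6,-1,-10,-4,12,1],[-11,-3.9,-1,-15,-5.6,18,1],[-15,-5.3,-1,-20,-7.5,24,1],[-19,-6.8,-1,-25,-9.4,30,1],[-22,-7.9,0,-30,-11.5,36.5,1],[-25.5,-9.1,1.2,-33.5,-13.1,41.1,1],[-25.5,-9.1,1.2,-33.5,-13.1,41.1,1],[-25.5,-9.1,1.2,-33.5,-13.1,41.1,1],[-25.5,-9.1,1.2,-33.5,-13.1,41.1,1]]

```text
time_s: 20.65
tcp_pos: [0.5038, -0.2896, 0.1868]
ee_rot: [0.709, 0.637, 0.201, 0.225]
wrist_force: [-0.2, -0.3, -0.2]
gripper_width: 0.995
```

Run:
```python
from h import *
s=env.state();M=RB.as_matrix();H=HEAD+.0035*M[:,0]-.0009*M[:,1]
im=snapshot("wrist")[:,:,::-1];t=snapshot("top")[:,:,::-1]
a=cv2.resize(im[150:330,200:440],(533,400));b=cv2.resize(t[250:320,275:355],(267,234))
o=np.zeros((400,800,3),np.uint8);o[:,:533]=a;o[:234,533:]=b;cv2.imwrite("pics/w8.png",o)
print([(proj("wrist",H-.0115*n+k,s)-[200,150])*2.22 for k in(0*n,.03*M[:,1],-.03*M[:,1],.03*M[:,0],-.03*M[:,0])])
goal(H+(-.0115+.017-.020)*n,RB,s);print(s["qpos"])
```

```text
[array([267.2933, 229.6832]), array([355.8556, 229.7879]), array([178.6681, 229.5784]), array([267.4298, 142.3175]), array([267.1649, 311.8612])]
row [-0.08 -0.21  8.19] [ 0.2 -0.   0.2]
[-0.847  -0.187   1.8253  0.4572  1.0696 -0.8737]
```

View pics/w8.png

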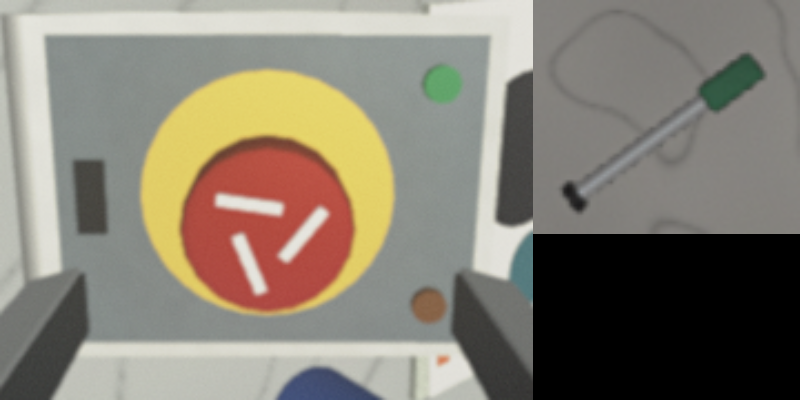

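The head centre is at (267,229), as predicted. The pusher is lying flat and intact on the counter.

>>> send_rows:
  steps:
    - [[-0.1,-0.2,2,0,0,0,1],[-0.1,-0.2,4,0,0,0,1],[-0.1,-0.2,5.5,0,0,0,1],[-0.1,-0.2,6.8,0,0,0,1],[-0.1,-0.2,7.6,0,0,0,1],[-0.1,-0.2,8.1,0,0,0,1],[-0.1,-0.2,8.2,0,0,0,1],[-0.1,-0.2,8.2,0,0,0,0.5],[-0.1,-0.2,8.2,0,0,0,0.5],[-0.1,-0.2,8.2,0,0,0,0.5]]
  grip_force: 15

```text
time_s: 22.0
tcp_pos: [0.5484, -0.2964, 0.1177]
ee_rot: [0.71, 0.636, 0.201, 0.225]
wrist_force: [0.7, -0.3, -0.7]
gripper_width: 0.719
```

Run:
```python
from h import *
s=env.state();print(s["tcp_pos"],R.from_quat(s["ee_rot"]).inv().apply(s["wrist_force"]),s["gripper_width"])
```

```text
[ 0.5484 -0.2964  0.1177] [-0.2022  0.1983  1.0559] 0.7189496378584623
```

>>> send_rows:
  steps:
    - [[0,0,0,0,0,0,0.5],[0,0,0,0,0,0,0.5],[0,0,0,0,0,0,0.5],[0,0,0,0,0,7,0.5],[0,0,0,0,0,14,0.5],[0,0,0,0,0,21,0.5],[0,0,0,0,0,28,0.5],[0,0,0,0,0,35,0.5],[0,0,0,0,0,42,0.5],[0,0,0,0,0,49,0.5]]

```text
time_s: 23.25
tcp_pos: [0.5484, -0.2958, 0.1179]
ee_rot: [0.91, 0.283, 0.277, 0.12]
wrist_force: [1.2, 1.9, 3.8]
gripper_width: 0.637
```

Run:
```python
from h import *
s=env.state();q=R.from_quat(s["ee_rot"]);print(s["tcp_pos"],q.inv().apply(s["wrist_force"]),q.inv().apply(s["ft_torque"]),s["gripper_width"],np.degrees((RB.inv()*q).as_rotvec()),s["qpos"])
```

```text
[ 0.5484 -0.2958  0.1179] [ 3.5631  0.3789 -2.5491] [ 0.348   0.2833 -0.1057] 0.6366837412311299 [-0.0744  0.0935 49.1385] [-0.7813 -0.0374  1.8347  0.4754  0.8996 -0.0288]
```

Turned 49°, and the head now pushes up against the grip, so the latch is free. I'll ease it up, then let go.

>>> send_rows:
  steps:
    - [[0,0,-0.2,0,0,0,0.5],[0,0,-0.4,0,0,0,0.5],[0,0,-0.6,0,0,0,0.5],[0,0,-0.8,0,0,0,0.5],[0,0,-1.0,0,0,0,0.5],[0,0,-1.1,0,0,0,0.5],[0,0,-1.1,0,0,-10,0.5],[0,0,-1.1,0,0,-20,0.5],[0,0,-1.1,0,0,-30,0.5],[0,0,-1.1,0,0,-40,0.5]]

```text
time_s: 24.5
tcp_pos: [0.5428, -0.2961, 0.1275]
ee_rot: [0.756, 0.581, 0.218, 0.21]
wrist_force: [4.7, 2.1, 3.3]
gripper_width: 0.633
```

>>> send_rows:
  steps:
    - [[0,0,0,0,0,-7,0.5],[0,0,0,0,0,-7,1],[0,0,0,0,0,-7,1],[0,0,0,0,0,-7,1],[0,0,0,0,0,-7,1],[0,0,0,0,0,-7,1],[0,0,0,0,0,-7,1],[0,0,0,0,0,-7,1],[0,0,0,0,0,-7,1],[0,0,0,0,0,-7,1]]

```text
time_s: 25.75
tcp_pos: [0.5421, -0.2956, 0.1265]
ee_rot: [0.721, 0.624, 0.205, 0.221]
wrist_force: [-0.8, 0.3, -0.4]
gripper_width: 1.003
```

>>> send_rows:
  steps:
    - [[0,0,-1,0,0,0,1],[0,0,-2.5,0,0,0,1],[0,0,-4,0,0,0,1],[0,0,-6,0,0,0,1],[0,0,-8,0,0,0,1],[0,0,-8,0,0,0,1],[0,0,-8,0,0,0,1],[0,0,-8,0,0,0,1],[0,0,-8,0,0,0,1],[0,0,-8,0,0,0,1]]

```text
time_s: 27.0
tcp_pos: [0.4964, -0.2903, 0.1912]
ee_rot: [0.721, 0.624, 0.205, 0.221]
wrist_force: [0.9, 0.5, 0.3]
gripper_width: 1.003
```

Run:
```python
from h import *
s=env.state();M=RB.as_matrix();H=HEAD+.0035*M[:,0]-.0009*M[:,1];print(s["tcp_pos"],s["gripper_width"],s["wrist_force"])
im=snapshot("wrist")[:,:,::-1];t=snapshot("top")[:,:,::-1]
a=cv2.resize(im[150:330,200:440],(533,400));b=cv2.resize(t[110:330,110:490],(800,463)[0:2])
o=np.zeros((600,800,3),np.uint8);o[:300,:400]=cv2.resize(a,(400,300));o[300:600,:518]=cv2.resize(b,(518,300));cv2.imwrite("pics/w9.png",o)
for k in(0,.0115): print(k,[(proj("wrist",H-k*n+j,s)-[200,150])*400/240 for j in(0*n,.03*M[:,1],-.03*M[:,1])])
```

```text
[ 0.4964 -0.2903  0.1912] 1.0032114551252167 [0.8953 0.509  0.2578]
0 [array([208.5228, 171.3401]), array([276.1305, 169.0408]), array([141.0492, 173.6348])]
0.0115 [array([208.2154, 164.0555]), array([272.9319, 161.8476]), array([143.6219, 166.2593])]
```

View pics/w9.png

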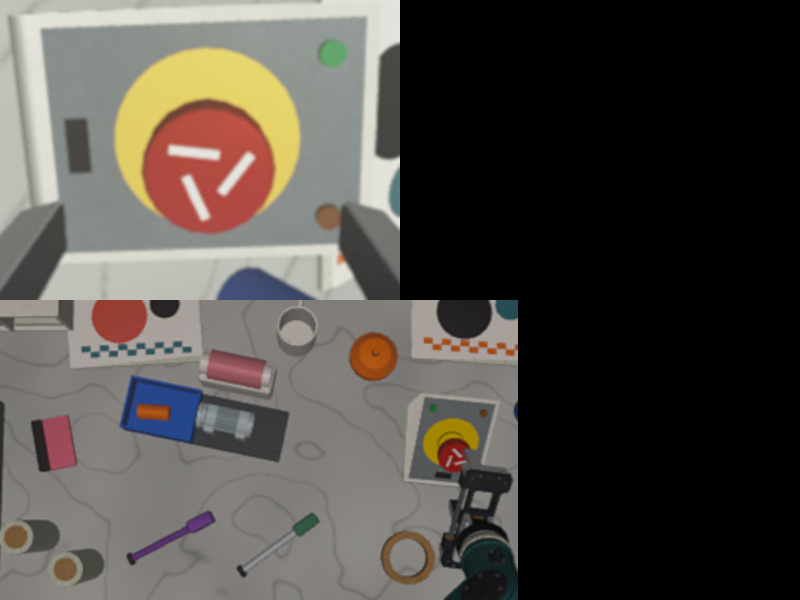

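The button is up: head width 133 px (135 expected up, 129 latched), centred at v 171, with its marks back at their rest angle. The plug is in the tray, the pusher is on the counter, and the bystanders in view haven't moved.

```bash
python3 -c "
from cell import ticket;print(ticket.hand_in())"
```

```text
the job is handed in; nothing more can be done
None
```

The job is done and handed in, about 27 s into the 64 s allowed. The hand-in gives no verdict.

- **Press:** I pressed the stop button slowly until it bottomed, at about 22 N. A wrist picture then showed the head staying down, latched.
- **Plug:** I pushed the plug through the tube with the green pusher, and the top picture shows it lying in the blue tray.
- **Pusher:** I laid it back down close to where it had been, and the last top picture shows it lying flat.
- **Release:** I turned the head 49° clockwise, eased it up, turned it back and let go. The last wrist picture fits the up position: 133 px wide, against 135 px expected up and 129 px latched. The head is back at its rest angle, and the open gripper stands about 8 cm clear.

**Checks:** The last top picture showed no bystander out of place, but the jar was not in view and the spray bottle was only partly in view. Position estimates from the top and wrist cameras disagreed by 3 to 6 mm for the button, pusher and feeder. I corrected each from close-up views.

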